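Index the blank and hold the marking-out gauge at 100

ROBOT

A 6-joint arm with a two-finger parallel gripper is mounted at the origin on the work surface. World frame = base frame: x ahead of the robot, y to its left, z up, the work surface at z = 0. Lengths are in m, angles in rad, forces in N, time in s.
With the tool pointing down it reaches from about 0.375 to 0.9 m from the base axis. Payload 3.1 kg.
Tool frame: the origin (TCP) lies between the finger pads; the fingertips stand 17 mm ahead of it and the grasp point (between the pads) lies 2 mm behind it; z points along the fingers, y is the line along which they close (so a half turn about z gives the same grasp; the last joint's range is limited). The gripper opens to 85 mm and grips with 20 to 120 N. Pads are 22 mm wide; open, the fingers measure 114 mm over their backs; the gripper's body (76 mm by 85 mm) begins 54 mm behind the grasp point. The pads swing forward as they close: fully open they stand 13 mm farther back than shut.
Start: joints at [-1.474, 0.527, 1.433, -0, 1.181, -0.178], TCP at [0.17, -0.601, 0.248] pointing down, gripper open.
Joint ranges: [-3.08, 3.08], [-0.75, 2.2], [0.22, 2.44], [-1.43, 4.57], [0, 2.65], [-2.85, 2.85]. Speed limits (rad/s): [2.79, 2.79, 3.14, 3.14, 3.14, 3.14].

INTERFACE

Orientations are given as a rotation vector (axis times angle).
In Python, from rig import arm gives the robot as it stands. The module is installed in compiled form; this text tells all that it offers.
- The arm moves only by the tool arm_command, never from a script. Its argument "moves" is a list of rows, each a list of 3 entries, a list of its own where there are three numbers: the turn, a rotation vector about the tool's x, y, z in degrees, then the shift along the tool's x, y, z in m, then the gripper command: -1 is fully open, 1 is shut, values between are in proportion. A call has 1 to 8 rows; each row shifts and turns the commanded pose from where the row before left it, along the tool's axes as they then stand; what a row does not reach is not made up. A row lasts 1/12 s, in which the tool goes at most 41.7 mm and 7.16 degrees, less where a joint would pass 70% of its speed; a pose out of reach is approached as far as the arm can. A call with a gripper value outside its range is refused whole. The fingers move at their own pace and stop on an object; the grip force is fixed at half the most. Time passes only in rows, so rows that do not move let the fingers close. It gives the time, the measured TCP pose, the force, the opening and the grip force at its end, in the units of the state.
- arm.observe(): the state, without advancing time (a new reading comes with each control period).
- arm.grab_frame(name): name is "side" or "top" or "wrist"; returns (picture, depth): 480x640x3 uint8, red, green, blue; 480x640 float32, m along the optical axis (not along the pixel's ray), 0 where there is no reading.
- arm.camera_info(name): a dict with "vfov" (degrees; the focal length in pixels is half the picture's height over the tangent of half this angle, whatever the lens; pixels are square), "cx", "cy" (the principal point, pixels), "view" (4x4, takes a point from world to camera coordinates). Camera axes: x right, y down, z forward; pixel columns grow to the right and rows downward; lengths in m; the calibration is good to about 2 mm. A picture is of the moment at which its call begins: read the wrist's pose just before it. camera_info takes no time and is no camera call; for the wrist camera it gives the pose at the moment of the call.
- arm.hand_in(): hands the job in; it is judged then, once.
The state is a dict: "time": time; "joint_pos": joint angles; "qvel": joint speeds; "joint_efforts": joint torques, N m; "eef_pos": TCP position; "tool_rot": TCP orientation; "ft_force": force on the tool from outside, world axes, zero at the start; "ft_torque": the same for the moment, N m; "opening": finger opening in m; "gripper_force": force on a finger pad.
Only numpy, scipy, OpenCV 4.12 (cv2) and the standard library are available. Lean on these libraries where they do the work, as an engineer would, in place of code of your own. Each camera call takes 0.05 s, during which the arm holds its last target. There are 200 camera calls.

TASK

A blackwood pipe blank sits in the bench centres to have a finger hole marked. Index it round by one division: push the sprung index lever at the left-hand end over to its stop, once, and let it spring back. Then press and let go the lock button of the marking-out gauge so that its telescoping arm springs free, take the arm by its upright knob, draw it out to the 100 mm mark on its scale and finish holding it there with the knob in the fingers, so that the hole can be marked at its stylus; leave the things lying about on the bench where they are.

Things in the scene. Friction and masses are not known exactly. Their poses are not given: they have to be found in the camera images.
- centres: Grey cast-iron bench centres, fixed, 580 x 110 mm. Origin on the bench under the bed, x across the bed away from the robot, y along the spindle towards the index head (left), z up. Spindle axis 100 mm above the bench. Index head 145 mm high at y = 130 to 208 mm; tailstock 138 mm high at y = -223 to -287 mm, handwheel to -312 mm; a round dark blank, 36 mm thick, between them.
- lever_knob (a point): Centre of the black ball knob, 30 mm in diameter, on the flat steel index lever, which turns about the spindle axis in the plane y = 248 mm of the centres, ball 124 mm from the axis. At rest it leans 0.58 rad from upright to -x of the centres (towards the robot), ball 204 mm above the bench; at its stop 0.175 rad past upright to +x, ball 222 mm up. Free space around the ball.
- index_lever (a joint): Index lever angle (rad): 0 at rest, 0.755 at its stop; grows as the knob is pushed away from the robot (+x of the centres). A spring brings it back to rest when let go; the push at the ball is 1 to 5 N.
- spindle (a joint): Turn of index plate, chuck and blank (rad), 0 at the start. One full stroke of the lever carries it on by one division, 0.524 rad (12 to a turn); the first 0.2 rad of the stroke is idle, and the pawl slips back over the pins as the lever returns. Friction holds it where it is left.
- gauge: Marking-out gauge, fixed to the robot's side of the bed: dark bracket with a bright square sleeve, 26 x 26 mm, 140 mm long, parallel to the spindle, 112 to 138 mm above the bench (collar at the mouth to 140 mm). Origin on the bench below the sleeve's centre line, axes as the centres'; sleeve from y = +85 mm to its mouth at y = -55 mm, where the arm comes out towards -y.
- sleeve_mouth (a point): Middle of the top edge of the sleeve at its mouth (138 mm above the bench): the place where the arm's scale is read.
- button_top (a point): Centre of the top face of the round black lock button, 18 mm in diameter, standing 12 mm proud of the sleeve (8 mm proud of its steel collar) at y = +45 mm of the gauge, 150 mm above the bench.
- lock_button (a joint): Lock button (m): 0 up, 0.006 fully down, 5 N. Beyond 0.0045 the catch lets the arm go. It springs up again when let go.
- gauge_knob (a point): Middle of the upright knob on the gauge arm's end: dark steel post, 16 mm in diameter (cap 19 mm), 40 mm tall, its centre 157 mm and top 177 mm above the bench, on a 24 mm square steel head with its top at 137 mm. With the arm home the knob's axis is 26 mm beyond the mouth; it moves along -y of the gauge. A thin stylus carrier runs from the head to +x, lower than the head's top.
- gauge_arm (a joint): How far the gauge arm is drawn out (m): 0 home and locked, 0.120 at its stop. Pressing the button lets a spring throw it out to about 0.016; it stays free, also with the button up again. Drawn farther, the spring pulls back (90 N/m, 7.6 N at 0.100). Cross lines on its top every 10 mm, full-width and bolder at 50 and 100; with line 100 just at the mouth it reads 0.100.
- cone_centre_mid (a point): Bystander: steel cone centre standing on its shank, 81 mm tall, 48 mm wide; middle of it.
- ferrule_mid (a point): Bystander: brass ferrule ring, 30 mm across, 20 mm tall; its centre.
- gouge_mid (a point): Bystander: turning gouge lying down, 370 mm long with a wooden handle about 28 mm thick; near the middle of its length.
- calipers_mid (a point): Bystander: flat steel outside calipers lying down, 160 mm long, 90 mm wide; their middle.
- wax_tin_mid (a point): Bystander: round tin, 72 mm across, 45 mm tall; its centre.
- sanding_block_mid (a point): Bystander: cork sanding block 110 x 62 x 30 mm; its centre.
- square_blank_mid (a point): Bystander: square dark blank 160 x 40 x 40 mm lying down; its centre.
Things that resemble listed ones, but are neither listed nor needed, are in the scene too. Leave any blue, purple or red look-alike of the gauge alone.

How it is judged:
On the way, in this order (a step that is already met when the one before it is completed fails the run):
1. the index lever is swung to its stop (value of joint index_lever above 0.71 rad), for 0.05 s.
2. the lever is let go and back at rest, the blank one division on (value of joint index_lever below 0.05 rad and value of joint spindle between 0.454 and 0.594 rad), for 0.1 s.
3. the lock button is pressed (value of joint lock_button above 0.004 m), for 0.05 s.
4. the gauge arm has sprung free with the button up again (value of joint gauge_arm above 0.009 m and value of joint lock_button below 0.001 m), for 0.1 s.
At the end, for the whole second after the job is handed in: The fingers hold the gauge arm still with its 100 mm mark at the sleeve's mouth, within 4 mm, the lock button up; the index lever is back at rest and the blank is turned on by one division (30 degrees, within 4 degrees) (all of step 2 and value of joint gauge_arm between 0.096 and 0.104 m and velocity of joint gauge_arm between -0.01 and 0.01 m/s and contact force between the fingers and gauge_arm above 3 N and value of joint lock_button below 0.001 m); the arm keeps its last pose, push and grip.
It fails at once if the blank is indexed by more than one division (value of joint spindle above 0.7 rad).
It fails at once if a thing lying about on the bench is shifted by more than 3 cm (distance of any of cone_centre_mid, ferrule_mid, gouge_mid, calipers_mid, wax_tin_mid, sanding_block_mid, square_blank_mid from where it was at the start of the episode above 0.03 m).
It also fails if it takes over 50 s, if anything falls off the work surface, if the arm or the gripper's body presses on something with over 40 N, if the wrist force passes 120 N, or if a joint passes its speed limit or range.

## Working session

There is one attempt and no reset: what is moved stays moved. The work goes in short steps, Python scripts to look and compute and a tool call to move; the robot and the scene stay as the last step left them, time stands still between calls to the robot, and variables do not carry over. Pictures are saved under pics/ and viewed, at most 10 in all, crops included, and the job is handed in when it is done.

Besides the shell and the picture viewer there is one more tool, called after "Call:" by a JSON object that holds its "api" and its "payload", one argument or row to a line. arm_command: Moves the arm, as the interface text tells. Its arguments: {"type":"object","properties":{"moves":{"type":"array"}},"required":["moves"]}

```bash
mkdir -p pics; cat > h.py <<'E'
import numpy as np, cv2
from rig import arm
from scipy.spatial.transform import Rotation as R
def grab(n):
    ci=arm.camera_info(n); p,d=arm.grab_frame(n); return p,d,ci
def save(n,f,p): cv2.imwrite('pics/'+f,p[:,:,::-1])
def K(ci): return 240/np.tan(np.radians(ci['vfov'])/2)
def px2w(ci,u,v,z):  # z depth
    f=K(ci); V=np.array(ci['view']); c=np.array([(u-ci['cx'])*z/f,(v-ci['cy'])*z/f,z])
    return V[:3,:3].T@(c-V[:3,3])
def ray(ci,u,v,h):
    a=px2w(ci,u,v,0.0);b=px2w(ci,u,v,1.0); t=(h-a[2])/(b[2]-a[2]); return a+t*(b-a)
def w2px(ci,P):
    V=np.array(ci['view']); c=V[:3,:3]@np.array(P)+V[:3,3]; return K(ci)*c[0]/c[2]+ci['cx'],K(ci)*c[1]/c[2]+ci['cy'],c[2]
def cloud(d,ci):
    v,u=np.mgrid[:480,:640]; f=K(ci); V=np.array(ci['view'])
    c=np.stack([(u-ci['cx'])*d/f,(v-ci['cy'])*d/f,d],-1); return (c-V[:3,3])@V[:3,:3]
E
python3 - <<'E'
from h import *
for n in ('top','side'):
    p,d,ci=grab(n); save(n,n+'1.png',p); np.savez(n+'1.npz',p=p,d=d); print(n,ci)
print(arm.observe())
E
```

```text
top {'vfov': 51.40025751279311, 'cx': 318.10784244093776, 'cy': 247.9668216268796, 'view': array([[ 0.02790662, -0.99958452, -0.00721124,  0.05084538],
       [-0.99597943, -0.02719019, -0.08535607,  0.45428264],
       [ 0.08512454,  0.00956425, -0.99632441,  1.32046445],
       [ 0.        ,  0.        ,  0.        ,  1.        ]])}
side {'vfov': 44.36167658556184, 'cx': 326.91345046883026, 'cy': 239.03968503031953, 'view': array([[-0.91656976, -0.39954427, -0.01625596,  0.43668446],
       [-0.2688012 ,  0.64571857, -0.71469815,  0.19092219],
       [ 0.29605032, -0.65070108, -0.6992441 ,  1.4380779 ],
       [ 0.        ,  0.        ,  0.        ,  1.        ]])}
{'time': 0.1, 'joint_pos': array([-1.47348968e+00,  5.28370388e-01,  1.43376558e+00, -1.31473584e-05,
        1.18142888e+00, -1.78505439e-01]), 'qvel': array([ 0.00023683, -0.00170449, -0.00293308,  0.00016044,  0.00152631,
        0.00111197]), 'joint_efforts': array([ 7.26177586e-04, -4.43303704e+01, -1.78585893e+01, -2.60004208e-04,
        3.87387161e-03,  1.89303421e-06]), 'eef_pos': array([ 0.17016641, -0.60075074,  0.24743592]), 'tool_rot': array([-3.10981301e+00, -4.31609494e-01, -1.06589395e-04]), 'ft_force': array([ 0.80385137, -0.62006922, -0.60753768]), 'ft_torque': array([-0.01577317,  0.02065082,  0.0049228 ]), 'gripper_force': 0.0, 'opening': 0.08555620486136793}
```

View pics/top1.png

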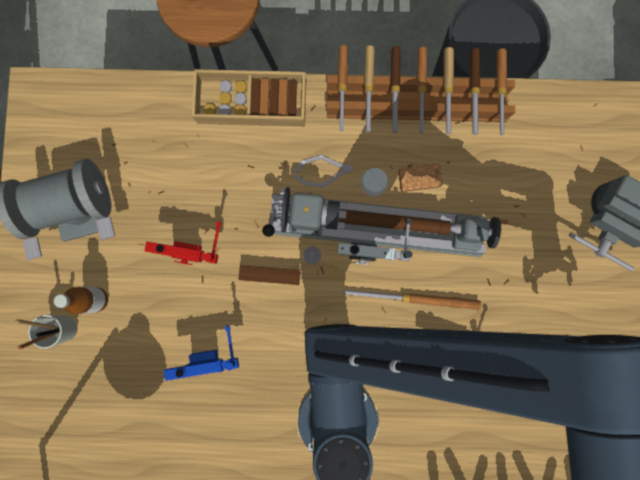

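View pics/side1.png

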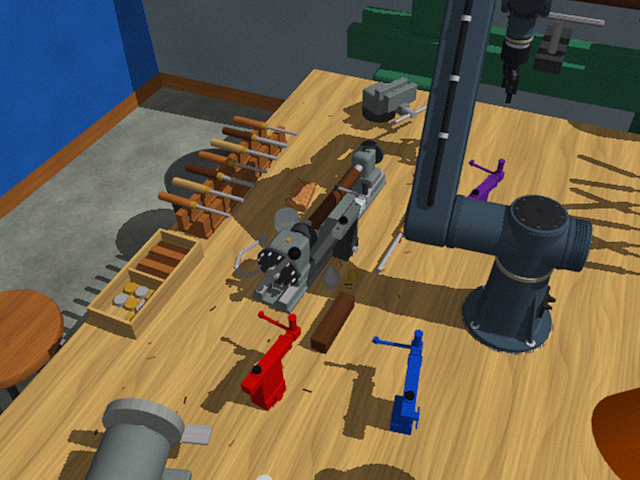

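The top view shows the centres from about (270,215) to (500,235). The lever ball is near (268,230) and the gauge near (340–410, 225–260), with a dark knob. The red and blue gauges are look-alikes. I'll enlarge that area.

```bash
python3 - <<'E'
from h import *
p=np.load('top1.npz')['p']; c=p[170:300,255:515]; cv2.imwrite('pics/topc.png',cv2.resize(c,None,fx=3,fy=3,interpolation=cv2.INTER_CUBIC)[:,:,::-1])
d=np.load('top1.npz')['d']; ci=arm.camera_info('top'); C=cloud(d,ci)
for u,v in [(268,230),(352,247),(343,250),(405,252),(400,256),(305,215),(470,232),(495,233)]: print(u,v,C[v,u].round(3),p[v,u])
E
```

```text
268 230 [0.474 0.177 0.222] [28 29 31]
352 247 [ 0.446 -0.02   0.149] [20 21 23]
343 250 [0.439 0.001 0.138] [111 118 118]
405 252 [ 0.436 -0.145  0.173] [55 58 59]
400 256 [ 0.429 -0.139  0.135] [143 141 145]
305 215 [0.523 0.097 0.141] [115 123 122]
470 232 [ 0.492 -0.309  0.139] [120 128 127]
495 233 [ 0.492 -0.371  0.134] [27 29 30]
```

View pics/topc.png

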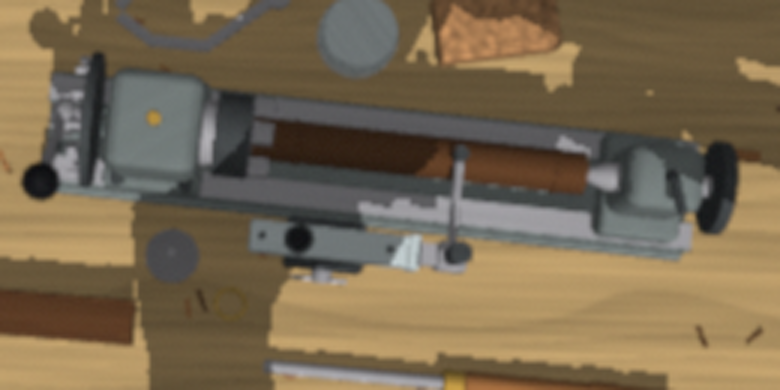

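The crop shows these points in full-image pixels:
- Ball at (268.3, 230.3)
- Button at (354.3, 249.3)
- Gauge knob cap at (407.3, 253.7)
- Cone at (312, 255)
- Ferrule at (332, 271)

```bash
python3 - <<'E'
from h import *
ci=arm.camera_info('top')
B=ray(ci,268.3,230.3,0.204);b=ray(ci,354.3,249.3,.150);k=ray(ci,407.3,253.7,.177)
for n,P in zip('B b k cone fer'.split(),(B,b,k,ray(ci,312,255,.08),ray(ci,332,271,.02))): print(n,P.round(4))
d=(b-k)[:2];print(np.linalg.norm(d)); yaw=np.degrees(np.arctan2(-d[0],d[1]));print('yaw',yaw)
d=np.load('top1.npz')['d'];p=np.load('top1.npz')['p'];C=cloud(d,ci)
# sleeve+head principal axis; bed edge
m=(C[...,2]>.134)&(C[...,2]<.142)&(C[...,0]<.47)&(C[...,0]>.40)&(C[...,1]<.06)&(C[...,1]>-.12)
q=C[m][:,:2];print(m.sum(),q.mean(0)); w,v=np.linalg.eigh(np.cov(q.T));print(np.degrees(np.arctan2(-v[0,1],v[1,1])))
m=(C[...,2]>.17)&(C[...,2]<.23)&(abs(C[...,0]-B[0])<.03)&(abs(C[...,1]-B[1])<.03);print('ball',C[m].mean(0),C[m].min(0),C[m].max(0))
s=np.load('side1.npz');cs=arm.camera_info('side')
for P in (B,b,k): print(w2px(cs,P))
E
```

```text
B [0.475  0.1785 0.204 ]
b [ 0.4407 -0.0256  0.15  ]
k [ 0.4314 -0.1494  0.177 ]
cone [0.429  0.0779 0.08  ]
fer [0.3919 0.0245 0.02  ]
0.12410776805524551
yaw -4.300299858626473
476 [ 0.44015806 -0.05542533]
-4.5791848742769865
ball [0.47813499 0.17689051 0.21022643] [0.46306453 0.16451599 0.17349901] [0.50362576 0.19049831 0.22176286]
(np.float64(294.2134706362938), np.float64(253.62535837822423), np.float64(1.3199057601738817))
(np.float64(343.0349497873202), np.float64(218.6382926855386), np.float64(1.480350283560059))
(np.float64(364.42267009563466), np.float64(182.4339875907443), np.float64(1.539245329266304))
```

Call:
{"api": "arm_command", "payload": {
  "moves": [
    [[0,0,6.8],[0,0,0],1],
    [[0,0,6.8],[0,0,0],1],
    [[0,0,6.7],[0,0,0],1],
    [[0,0,0],[0.03,-0.027,-0.004],1],
    [[0,0,0],[0.03,-0.027,-0.004],1],
    [[0,0,0],[0.03,-0.027,-0.004],1],
    [[0,0,0],[0.03,-0.027,-0.004],1],
    [[0,0,0],[0.03,-0.027,-0.004],1]
  ]
}}

```text
time: 0.77
eef_pos: [0.3313, -0.477, 0.268]
tool_rot: [-3.138, 0.124, 0.001]
ft_force: [-0.5, -1.4, 0.6]
opening: -0.0002
gripper_force: 0.0
```

```bash
cat > go.py <<'E'
import sys; from h import *
s=arm.observe(); r=R.from_rotvec(s['tool_rot']); t=np.array([float(a) for a in sys.argv[1:4]])
print('t',s['time'],'pos',s['eef_pos'].round(4),'x',r.as_matrix()[:,0].round(3),'z',r.as_matrix()[:,2].round(3),'F',s['ft_force'].round(1),'op',round(s['opening'],4),'gf',s['gripper_force'])
print('tool delta',r.inv().apply(t-s['eef_pos']).round(4))
E
python3 go.py 0.43 0.1785 0.25
```

```text
t 0.7667 pos [ 0.3313 -0.477   0.268 ] x [ 0.997 -0.079 -0.   ] z [-0.     0.001 -1.   ] F [-0.5 -1.4  0.6] op -0.0002 gf 0.0
tool delta [ 0.0465 -0.6612  0.0187]
```

Call:
{"api": "arm_command", "payload": {
  "moves": [
    [[0,0,0],[0.012,-0.039,0],1],
    [[0,0,0],[0.012,-0.039,0],1],
    [[0,0,0],[0.012,-0.039,0],1],
    [[0,0,0],[0.01,-0.04,0],1],
    [[0,0,0],[0,-0.041,0],1],
    [[0,0,0],[0,-0.041,0],1],
    [[0,0,0],[0,-0.041,0],1],
    [[0,0,0],[0,-0.041,0],1]
  ]
}}

```text
time: 1.43
eef_pos: [0.4009, -0.16, 0.2681]
tool_rot: [-3.139, 0.124, 0.001]
ft_force: [0.4, -0.3, -0.3]
opening: -0.0
gripper_force: 0.0
```

Call:
{"api": "arm_command", "payload": {
  "moves": [
    [[0,0,0],[0,-0.041,0],1],
    [[0,0,0],[0,-0.041,0],1],
    [[0,0,0],[0,-0.041,0],1],
    [[0,0,0],[0,-0.041,0],1],
    [[0,0,0],[0,-0.041,0],1],
    [[0,0,0],[0,-0.041,0],1],
    [[0,0,0],[0,-0.041,0],1],
    [[0,0,0],[0,0,0],1]
  ]
}}

```text
time: 2.1
eef_pos: [0.4232, 0.1304, 0.2683]
tool_rot: [-3.136, 0.11, -0.001]
ft_force: [0.8, -0.1, 0.1]
opening: 0.0001
gripper_force: 0.0
```

```bash
python3 go.py 0.43 0.182 0.21; python3 - <<'E'
from h import *
p,d,ci=grab('wrist'); save('w','w1.png',p); C=cloud(d,ci)
m=(C[...,2]>.19)&(C[...,2]<.225)&(p.max(-1)<70); q=C[m&(abs(C[...,0]-.475)<.03)&(abs(C[...,1]-.18)<.03)]
if len(q): print(len(q),q.mean(0),q.min(0),q.max(0))
E
```

```text
t 2.1 pos [0.4232 0.1304 0.2683] x [ 0.998 -0.07   0.   ] z [ 0.     0.003 -1.   ] F [ 0.8 -0.1  0.1] op 0.0001 gf 0.0
tool delta [ 0.0032 -0.0518  0.0585]
2317 [0.47828241 0.17504373 0.21443343] [0.46301464 0.16307251 0.20016979] [0.49128543 0.1897252  0.22049507]
```

View pics/w1.png

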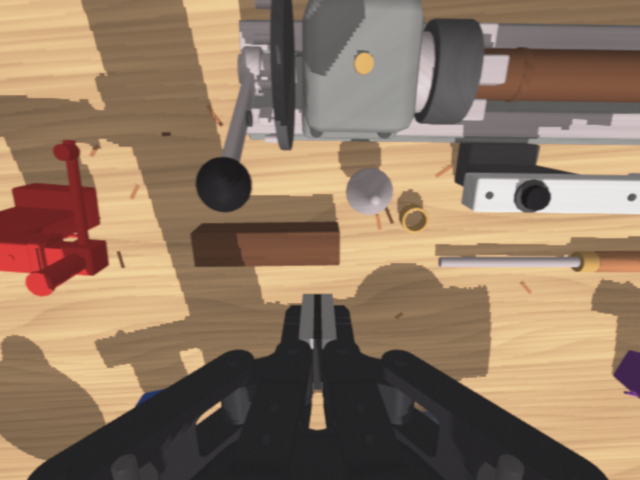

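The wrist view shows the ball at (224,184), which works out to x=0.477, y=0.176, matching the top view. I'll come down in front of it.

Call:
{"api": "arm_command", "payload": {
  "moves": [
    [[0,0,0],[0.0,-0.035,0],1],
    [[0,0,0],[0.0,-0.012,0.01],1],
    [[0,0,0],[0,0,0.03],1],
    [[0,0,0],[0,0,0.02],1],
    [[0,0,0],[0,0,0],1]
  ]
}}

```text
time: 2.57
eef_pos: [0.4249, 0.1694, 0.2051]
tool_rot: [3.137, -0.125, -0.013]
ft_force: [-0.5, 0.2, -0.2]
opening: 0.0002
gripper_force: 0.0
```

```bash
python3 go.py 0.54 0.17 0.21
```

```text
t 2.5667 pos [0.4249 0.1694 0.2051] x [ 0.997 -0.079 -0.009] z [-0.009 -0.002 -1.   ] F [-0.5  0.2 -0.2] op 0.0002 gf 0.0
tool delta [ 0.1146 -0.0097 -0.0059]
```

Call:
{"api": "arm_command", "payload": {
  "moves": [
    [[0,0,0],[0.005,-0.009,0],1],
    [[0,0,0],[0.02,0,-0.002],1],
    [[0,0,0],[0.02,0,-0.001],1],
    [[0,0,0],[0.02,0,-0.001],1],
    [[0,0,0],[0.02,0,-0.001],1],
    [[0,0,0],[0.02,0,0],1],
    [[0,0,0],[0.01,0,0],1],
    [[0,0,0],[0,0,0],1]
  ]
}}

```text
time: 3.23
eef_pos: [0.541, 0.1709, 0.2144]
tool_rot: [-3.138, 0.126, 0.012]
ft_force: [-8.0, 1.2, 5.0]
opening: -0.0
gripper_force: 3.6
```

```bash
python3 go.py 0.54 0.17 0.21
```

```text
t 3.2333 pos [0.541  0.1709 0.2144] x [ 0.997 -0.08  -0.008] z [-0.008  0.001 -1.   ] F [-8.   1.2  5. ] op -0.0 gf 3.6466041393578053
tool delta [-0.0009  0.001   0.0044]
```

Call:
{"api": "arm_command", "payload": {
  "moves": [
    [[0,0,0],[0.003,0,0],1],
    [[0,0,0],[0,0,0],1]
  ]
}}

```text
time: 3.4
eef_pos: [0.5415, 0.1709, 0.2143]
tool_rot: [-3.139, 0.125, 0.017]
ft_force: [-12.2, 0.9, 8.3]
opening: 0.0002
gripper_force: 5.8
```

Force rises with no motion, so the lever is at its stop. I'll back off and let the ball follow.

Call:
{"api": "arm_command", "payload": {
  "moves": [
    [[0,0,0],[-0.02,0,0],1],
    [[0,0,0],[-0.025,0,0],1],
    [[0,0,0],[-0.03,0,0],1],
    [[0,0,0],[-0.03,0,0],1],
    [[0,0,0],[-0.01,0,0],1],
    [[0,0,0],[0,0,-0.03],1],
    [[0,0,0],[0,0,-0.03],1],
    [[0,0,0],[0,0,0],1]
  ]
}}

```text
time: 4.07
eef_pos: [0.4361, 0.1802, 0.2795]
tool_rot: [-3.136, 0.124, -0.023]
ft_force: [0.8, 0.6, -0.2]
opening: 0.0002
gripper_force: 0.0
```

```bash
python3 go.py 0.405 -0.026 0.27; python3 - <<'E'
from h import *
p,d,ci=grab('wrist'); save('w','w2.png',p)
C=cloud(d,ci)
m=(C[...,2]>.18)&(C[...,2]<.225)&(p.max(-1)<70); q=C[m&(abs(C[...,0]-.475)<.05)&(abs(C[...,1]-.18)<.03)]
if len(q): print(len(q),q.mean(0),q.min(0),q.max(0))
E
```

```text
t 4.0667 pos [0.4361 0.1802 0.2795] x [ 0.997 -0.079  0.015] z [ 0.015  0.002 -1.   ] F [ 0.8  0.6 -0.2] op 0.0002 gf 0.0
tool delta [-0.0149  0.208   0.0086]
1893 [0.47867715 0.17779646 0.2147923 ] [0.46359013 0.16443884 0.20497044] [0.49128181 0.19150902 0.22023977]
```

Call:
{"api": "arm_command", "payload": {
  "moves": [
    [[0,0,0],[-0.003,0.04,0],1],
    [[0,0,0],[-0.003,0.04,0],1],
    [[0,0,0],[-0.003,0.04,0],1],
    [[0,0,0],[-0.003,0.04,0],1],
    [[0,0,0],[0,0.04,0],1],
    [[0,0,0],[0,0.02,0],1],
    [[0,0,0],[0,0,0],1]
  ]
}}

```text
time: 4.7
eef_pos: [0.403, -0.0429, 0.2734]
tool_rot: [3.137, -0.133, 0.003]
ft_force: [-0.5, 0.3, 0.3]
opening: 0.0002
gripper_force: 0.0
```

```bash
python3 go.py 0.4407 -0.0256 0.18; python3 - <<'E'
from h import *
p,d,ci=grab('wrist'); save('w','w3.png',p); C=cloud(d,ci)
for n,a,lo,hi in (('btn',(.4407,-.0256),.144,.156),('knob',(.4314,-.1494),.168,.182)):
    m=(C[...,2]>lo)&(C[...,2]<hi)&(p.max(-1)<(60 if n=='btn' else 255))&(np.hypot(C[...,0]-a[0],C[...,1]-a[1])<.025)
    v,u=np.nonzero(m)
    if len(u): q=C[m]; print(n,len(u),u.mean(),v.mean(),'cloud mid',((q.min(0)+q.max(0))/2).round(4),np.ptp(q,0).round(4),'ray',ray(ci,u.mean(),v.mean(),.15 if n=='btn' else .177).round(4))
E
```

```text
t 4.7 pos [ 0.403  -0.0429  0.2734] x [ 0.996 -0.084  0.002] z [ 0.002 -0.002 -1.   ] F [-0.5  0.3  0.3] op 0.0002 gf 0.0
tool delta [ 0.0359 -0.0206  0.0934]
btn 465 290.2752688172043 185.54408602150536 cloud mid [ 0.4431 -0.0274  0.1483] [0.0177 0.0169 0.0085] ray [ 0.4432 -0.0274  0.15  ]
knob 730 482.3712328767123 193.3095890410959 cloud mid [ 0.4318 -0.1528  0.1736] [0.0186 0.0187 0.0111] ray [ 0.4325 -0.1522  0.177 ]
```

View pics/w3.png

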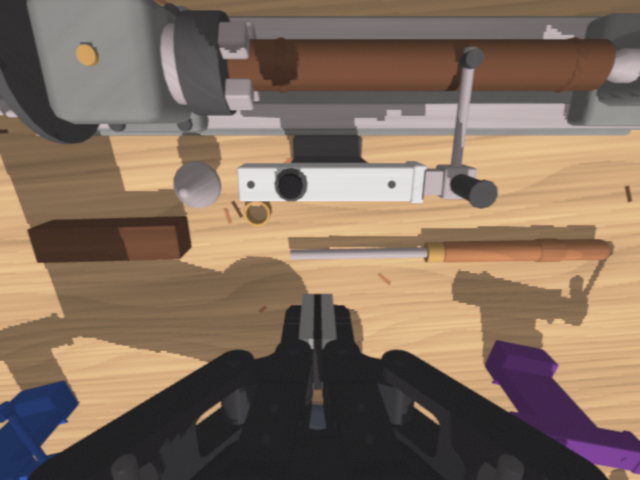

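The wrist view shows the button at (290,185) and the knob cap at (482,193), 125 mm apart as they should be. I'll go above the button next.

Call:
{"api": "arm_command", "payload": {
  "moves": [
    [[0,0,0],[0.035,-0.018,0],1],
    [[0,0,0],[0.003,-0.002,0.025],1],
    [[0,0,0],[0,0,0.035],1],
    [[0,0,0],[0,0,0.03],1],
    [[0,0,0],[0,0,0],1],
    [[0,0,0],[0,0,0],1]
  ]
}}

```text
time: 5.25
eef_pos: [0.4406, -0.0206, 0.1823]
tool_rot: [-3.138, 0.121, 0.007]
ft_force: [-0.0, -0.1, 0.9]
opening: 0.0
gripper_force: 0.0
```

```bash
python3 go.py 0.4425 -0.0268 0.161
```

```text
t 5.25 pos [ 0.4406 -0.0206  0.1823] x [ 0.997 -0.077 -0.004] z [-0.004  0.002 -1.   ] F [-0.  -0.1  0.9] op 0.0 gf 0.0
tool delta [0.0025 0.0061 0.0213]
```

Call:
{"api": "arm_command", "payload": {
  "moves": [
    [[0,0,0],[0.002,0.006,0.005],1],
    [[0,0,0],[0,0,0.006],1],
    [[0,0,0],[0,0,0.006],1],
    [[0,0,0],[0,0,0.003],1],
    [[0,0,0],[0,0,0],1]
  ]
}}

```text
time: 5.67
eef_pos: [0.4443, -0.0285, 0.1638]
tool_rot: [3.138, -0.124, 0.005]
ft_force: [2.5, -0.4, 3.2]
opening: -0.0002
gripper_force: 1.1
```

Call:
{"api": "arm_command", "payload": {
  "moves": [
    [[0,0,0],[0,0,0.002],1],
    [[0,0,0],[0,0,0.002],1],
    [[0,0,0],[0,0,0],1]
  ]
}}

```text
time: 5.92
eef_pos: [0.4443, -0.0285, 0.1609]
tool_rot: [3.138, -0.123, 0.005]
ft_force: [0.3, -1.0, 13.0]
opening: -0.0002
gripper_force: 6.6
```

13 N means the button has bottomed out. I'll release it and look at the arm.

Call:
{"api": "arm_command", "payload": {
  "moves": [
    [[0,0,0],[0,0,0],1],
    [[0,0,0],[0,0,-0.03],1],
    [[0,0,0],[0,0,-0.04],-1],
    [[0,0,0],[-0.03,0.015,-0.02],-1],
    [[0,0,0],[0,0.035,0],-1],
    [[0,0,0],[0,0.03,0],-1],
    [[0,0,0],[0,0,0],-1]
  ]
}}

```text
time: 6.5
eef_pos: [0.4071, -0.1093, 0.2501]
tool_rot: [3.136, -0.129, 0.004]
ft_force: [1.2, 1.0, -0.2]
opening: 0.0604
gripper_force: 0.0
```

```bash
python3 go.py 0.4307 -0.167 0.2; python3 - <<'E'
from h import *
p,d,ci=grab('wrist'); save('w','w4.png',p); C=cloud(d,ci)
m=(C[...,2]>.168)&(C[...,2]<.182)&(np.hypot(C[...,0]-.43,C[...,1]+.165)<.035)
v,u=np.nonzero(m); q=C[m]
if len(u): print(len(u),u.mean(),v.mean(),((q.min(0)+q.max(0))/2).round(4),np.ptp(q,0).round(4),ray(ci,u.mean(),v.mean(),.177).round(4))
E
```

```text
t 6.5 pos [ 0.4071 -0.1093  0.2501] x [ 0.997 -0.082  0.002] z [ 0.002 -0.003 -1.   ] F [ 1.2  1.  -0.2] op 0.0604 gf 0.0
tool delta [0.0282 0.0554 0.0503]
806 416.79776674937966 217.65260545905707 [ 0.4305 -0.1708  0.1736] [0.0185 0.0186 0.0111] [ 0.431  -0.1704  0.177 ]
```

View pics/w4.png

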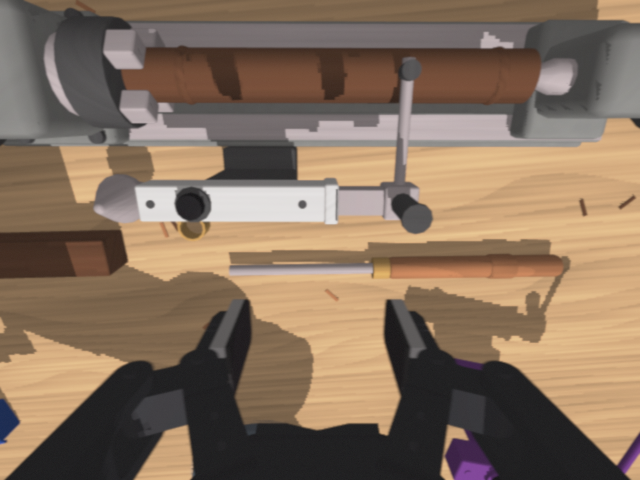

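The wrist view shows the arm sprung free by about 18 mm, with its cap at (417,218), i.e. (0.431, -0.170), and the button up. I'll position over the knob.

Call:
{"api": "arm_command", "payload": {
  "moves": [
    [[0,0,0],[0.014,0.03,0],-1],
    [[0,0,0],[0.014,0.03,0],-1],
    [[0,0,0],[0,0,0.025],-1],
    [[0,0,0],[0,0,0],-1],
    [[0,0,0],[0,0,0],-1]
  ]
}}

```text
time: 6.97
eef_pos: [0.4283, -0.1654, 0.2228]
tool_rot: [-3.135, 0.123, 0.009]
ft_force: [0.0, 0.5, 0.8]
opening: 0.0855
gripper_force: 0.0
```

```bash
python3 go.py 0.4307 -0.17 0.161
```

```text
t 6.9667 pos [ 0.4283 -0.1654  0.2228] x [ 0.997 -0.078 -0.006] z [-0.006  0.004 -1.   ] F [0.  0.5 0.8] op 0.0855 gf 0.0
tool delta [0.0031 0.0046 0.0618]
```

Call:
{"api": "arm_command", "payload": {
  "moves": [
    [[0,0,0],[0.003,0.004,0.02],-1],
    [[0,0,0],[0,0,0.025],-1],
    [[0,0,0],[0,0,0.015],-1],
    [[0,0,0],[0,0,0],1],
    [[0,0,0],[0,0,0],1],
    [[0,0,0],[0,0,0],1],
    [[0,0,0],[0,0,0],1],
    [[0,0,0],[0,0,0],1]
  ]
}}

```text
time: 7.63
eef_pos: [0.4333, -0.1717, 0.1655]
tool_rot: [3.138, -0.123, 0.003]
ft_force: [0.2, -0.0, 0.5]
opening: 0.0254
gripper_force: 0.0
```

```bash
python3 go.py 0.425 -0.25 0.163
```

```text
t 7.6333 pos [ 0.4333 -0.1717  0.1655] x [ 0.997 -0.078  0.002] z [ 0.002 -0.001 -1.   ] F [ 0.2 -0.   0.5] op 0.0254 gf 0.0
tool delta [-0.0022  0.0787  0.0026]
```

Call:
{"api": "arm_command", "payload": {
  "moves": [
    [[0,0,0],[0,0,0.004],1],
    [[0,0,0],[0,0,0],1],
    [[0,0,0],[0,0,0],1],
    [[0,0,0],[0,0,0],1],
    [[0,0,0],[0,0,0],1]
  ]
}}

```text
time: 8.05
eef_pos: [0.4336, -0.1726, 0.1629]
tool_rot: [3.136, -0.122, 0.005]
ft_force: [-3.1, -0.5, 18.8]
opening: 0.0138
gripper_force: 58.3
```

```bash
python3 go.py 0.425 -0.25 0.163
```

```text
t 8.05 pos [ 0.4336 -0.1726  0.1629] x [ 0.997 -0.078  0.003] z [ 0.003 -0.003 -1.   ] F [-3.1 -0.5 18.8] op 0.0138 gf 58.255982995033264
tool delta [-0.0026  0.0779  0.0001]
```

Call:
{"api": "arm_command", "payload": {
  "moves": [
    [[0,0,0],[0,0,-0.0015],1],
    [[0,0,0],[0,0.01,0],1],
    [[0,0,0],[0,0.015,0],1],
    [[0,0,0],[0,0.015,0],1],
    [[0,0,0],[0,0.015,0],1],
    [[0,0,0],[0,0.015,0],1],
    [[0,0,0],[0,0.008,0],1],
    [[0,0,0],[0,0,0],1]
  ]
}}

```text
time: 8.72
eef_pos: [0.427, -0.25, 0.163]
tool_rot: [-3.137, 0.128, -0.003]
ft_force: [2.7, 8.1, 11.8]
opening: 0.0143
gripper_force: 60.8
```

```bash
python3 go.py 0.425 -0.25 0.163; python3 - <<'E'
from h import *
P0=np.array([.4336,-.1726]);s=arm.observe();print('drawn',np.hypot(*(s['eef_pos'][:2]-P0)))
p,d,ci=grab('wrist'); c=p[120:320,150:470]; cv2.imwrite('pics/w5.png',cv2.resize(c,None,fx=2.5,fy=2.5,interpolation=cv2.INTER_CUBIC)[:,:,::-1]); np.savez('w5.npz',p=p,d=d)
E
```

```text
t 8.7167 pos [ 0.427 -0.25   0.163] x [ 0.997 -0.081  0.002] z [ 0.002  0.002 -1.   ] F [ 2.7  8.1 11.8] op 0.0143 gf 60.780075788497925
tool delta [-0.002   0.0002 -0.    ]
drawn 0.0776318140541433
```

View pics/w5.png

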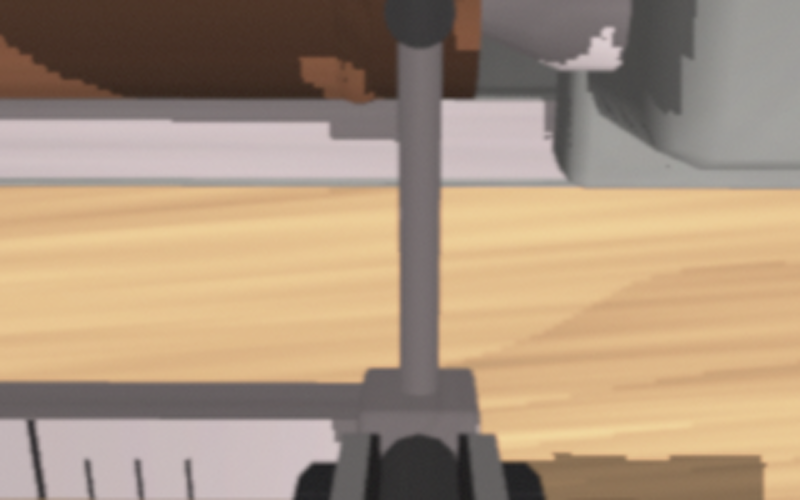

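The knob is gripped with the arm well drawn. A bold line (50) shows at crop (35,455), and the mouth lies left of the crop.

```bash
python3 - <<'E'
from h import *
p=np.load('w5.npz')['p']; c=p[240:360,0:260]; cv2.imwrite('pics/w6.png',cv2.resize(c,None,fx=3,fy=3,interpolation=cv2.INTER_CUBIC)[:,:,::-1])
E
```

```text
(no output)
```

View pics/w6.png

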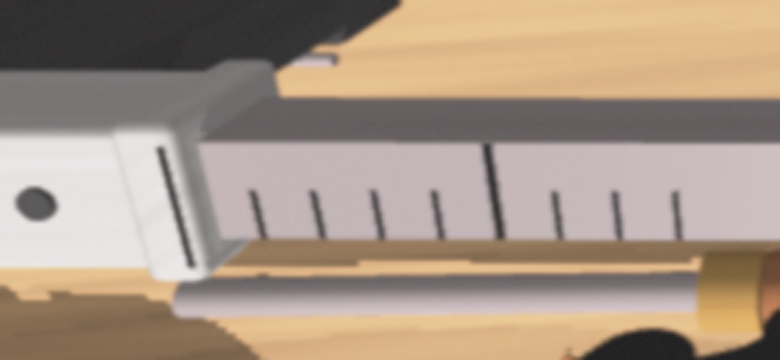

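Lines 60–90 are visible left of bold 50. Line 90 is at crop (252,190), with the mouth edge at about x=213 and 60 px per 10 mm. That reads about 96 mm, which agrees with the kinematics. I'll draw it 4 mm more.

Call:
{"api": "arm_command", "payload": {
  "moves": [
    [[0,0,0],[0,0.002,0],1],
    [[0,0,0],[0,0.002,0],1],
    [[0,0,0],[0,0,0],1],
    [[0,0,0],[0,0,0],1]
  ]
}}

```text
time: 9.1
eef_pos: [0.4268, -0.2521, 0.163]
tool_rot: [-3.136, 0.126, -0.002]
ft_force: [2.6, 6.7, 11.4]
opening: 0.0143
gripper_force: 60.7
```

```bash
python3 go.py 0.425 -0.25 0.163; python3 - <<'E'
from h import *
p,d,ci=grab('wrist'); c=p[260:340,0:200]; cv2.imwrite('pics/w7.png',cv2.resize(c,None,fx=4,fy=4,interpolation=cv2.INTER_CUBIC)[:,:,::-1]); C=cloud(d,ci)
for v in (296,304,312): 
  print(v,[(u,C[v,u,1].round(4),C[v,u,2].round(4),int(p[v,u].mean())) for u in range(40,82,2)])
E
```

```text
t 9.1 pos [ 0.4268 -0.2521  0.163 ] x [ 0.997 -0.08   0.001] z [ 0.002  0.003 -1.   ] F [ 2.6  6.7 11.4] op 0.0143 gf 60.72131037712097
tool delta [-0.002  -0.0019 -0.    ]
296 [(40, np.float64(-0.1208), np.float64(0.1401), 229), (42, np.float64(-0.1225), np.float64(0.1408), 229), (44, np.float64(-0.1217), np.float64(0.139), 230), (46, np.float64(-0.1243), np.float64(0.1408), 229), (48, np.float64(-0.1238), np.float64(0.1392), 221), (50, np.float64(-0.1258), np.float64(0.1403), 107), (52, np.float64(-0.1262), np.float64(0.1398), 150), (54, np.float64(-0.1269), np.float64(0.1395), 205), (56, np.float64(-0.1272), np.float64(0.1387), 168), (58, np.float64(-0.1268), np.float64(0.1372), 131), (60, np.float64(-0.1282), np.float64(0.1376), 127), (62, np.float64(-0.1269), np.float64(0.135), 117), (64, np.float64(-0.127), np.float64(0.134), 139), (66, np.float64(-0.1286), np.float64(0.1347), 186), (68, np.float64(-0.1291), np.float64(0.1341), 187), (70, np.float64(-0.1309), np.float64(0.1351), 187), (72, np.float64(-0.1315), np.float64(0.1346), 187), (74, np.float64(-0.1322), np.float64(0.134
[... 1647 characters left out ...]
), np.float64(0.1404), 134), (56, np.float64(-0.1262), np.float64(0.1407), 130), (58, np.float64(-0.1262), np.float64(0.1396), 205), (60, np.float64(-0.126), np.float64(0.1383), 172), (62, np.float64(-0.1271), np.float64(0.1384), 133), (64, np.float64(-0.127), np.float64(0.1372), 128), (66, np.float64(-0.1277), np.float64(0.1369), 125), (68, np.float64(-0.1271), np.float64(0.135), 139), (70, np.float64(-0.1276), np.float64(0.1344), 187), (72, np.float64(-0.1289), np.float64(0.1348), 187), (74, np.float64(-0.1296), np.float64(0.1345), 186), (76, np.float64(-0.1308), np.float64(0.1347), 188), (78, np.float64(-0.1314), np.float64(0.1341), 187), (80, np.float64(-0.1331), np.float64(0.135), 187)]
```

View pics/w7.png

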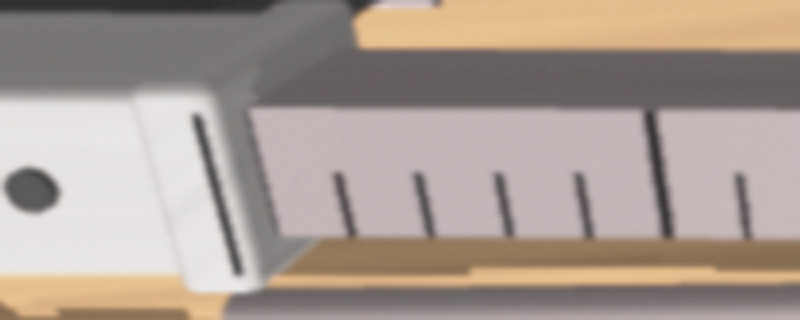

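The mouth face is at x≈271 and line 90 at 345, with 80 px per 10 mm, so the reading is about 99.3–100 mm. The knob-to-mouth distance of 125.5 mm agrees (26 + 99.5). The grip is 60 N and the arm is still, so I'll hand in.

```bash
python3 -c "
from rig import arm
print(arm.hand_in())"
```

```text
the job is handed in; nothing more can be done
None
```

The lever was swung once to its stop and sprang back, the lock button was pressed and let go, and I handed in holding the gauge arm by its knob at about 99.5 mm, within the 4 mm limit; I did not measure the blank's turn directly, and the hand-in gave no verdict.

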